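# Stack the stirrer shaft of a bench bioreactor

## Robot

A 7-joint arm with a two-finger parallel gripper is mounted at the origin on a cart in front of the work surface, level with it; the furniture and walls round the work are solid. World frame = base frame: x ahead of the robot, y to its left, z up, the work surface at z = 0. Lengths are in mm, angles in rad, forces in N, time in s.
With the tool pointing down it reaches from about 400 to 850 mm from the base axis. Payload 10.4 kg.
Tool frame: the origin (TCP) lies midway between the tips of the shut fingers; the grasp point (between the pads) lies hold_point_z behind it (hold_point_z is the distance from the TCP to the grasp point, in mm); z points along the fingers, y is the direction in which the jaws open and shut (so a half turn about z gives the same grasp; the last joint's range is limited). The gripper opens to 87 mm and grips with 3 to 60 N. Pads are 19 mm wide; open, the fingers measure 117 mm over their backs; the gripper's body (75 mm by 190 mm) begins 51 mm behind the grasp point.
Start: joints at [-1.269, 0.332, -0.065, 1.46, 0.022, 1.35, -0.088], TCP at [199.437, 592.349, 222.576] pointing down, gripper open.
Joint ranges: [-2.6, 2.6], [-0.5, 2.12], [-1.47, 1.34], [0.16, 2.42], [-1.27, 4.41], [0.06, 2.06], [-2.6, 2.6]. Speed limits (rad/s): [2.22, 2.22, 2.79, 2.79, 3.14, 3.14, 3.14].

## Interface

Orientations are given as a 3x3 rotation matrix whose columns are the frame's x, y, z axes.
In Python, from bench import * gives the robot as it stands. The module is installed in compiled form; this text tells all that it offers.
- The arm moves only by the tool send_rows, never from a script. Its argument "deltas" is a list of rows, each an object with "translation": the shift along the world's x, y, z in mm, a list of three; "spin": the turn about the world's z in rad. In form: [{"translation": [dx, dy, dz], "spin": spin}, ...]. A call has 1 to 20 rows; each row shifts and turns the commanded pose from where the row before left it; what a row does not reach is not made up. A row lasts 1/10 s, in which the tool goes at most 50 mm and 8.59 degrees, less where a joint would pass 70% of its speed; a pose out of reach is approached as far as the arm can. A call with a gripper value outside its range is refused whole. "claw" is the finger opening in mm, from 0 to 87, set as the call begins (left out, the last holds). The fingers move at their own pace and stop on an object; the grip force is fixed at half the most. Time passes only in rows, so rows that do not move let the fingers close. It gives the time, the measured TCP pose, the force and the opening at its end, in the units of the state.
- state(): the state, without advancing time (a new reading comes with each control period).
- read_camera(name): name is "scene" or "top" or "wrist"; returns (picture, depth): 420x560x3 uint8, blue, green, red; 420x560 float32, mm along the optical axis (not along the pixel's ray), 0 where there is no reading.
- camera_params(name): a dict with "fov_y" (degrees; the focal length in pixels is half the picture's height over the tangent of half this angle, whatever the lens; pixels are square), "cx", "cy" (the principal point, pixels), "world_to_cam" (4x4, takes a point from world to camera coordinates); the wrist camera has in their place "hand_eye" (4x4, takes a point from camera to tool coordinates, whose origin is the TCP and whose axes are the flange's). Camera axes: x right, y down, z forward; pixel columns grow to the right and rows downward; lengths in mm; the calibration is good to about 2 mm. A picture is of the moment at which its call begins: read the wrist's pose just before it. camera_params takes no time and is no camera call.
- sign_off(): hands the job in, once; it reports no verdict.
The state is a dict: "t": time; "joints": joint angles; "joint_velocities": joint speeds; "effort": joint torques, N m; "ee_pos": TCP position; "orientation": TCP orientation; "force": force on the tool from outside, world axes, zero at the start; "ft_torque": the same for the moment, N m; "gripper_width": finger opening in mm.
Only numpy, scipy, OpenCV 4.12 (cv2) and the standard library are available. Lean on these libraries where they do the work, as an engineer would, in place of code of your own. Each camera call takes 0.05 s, during which the arm holds its last target.

## Task

Build up the stirrer on the shaft that stands up from the upturned vessel lid: thread on the long spacer sleeve first, then the paddle with the open hub, then the short spacer sleeve, and last the dome-capped paddle that closes the shaft end, each fully home and flat on the one below before the next goes on. Set the dome-capped paddle with its blades crosswise (at a right angle) to those of the other paddle, and let everything else on the bench stay where it is.

Things in the scene. Friction and masses are not known exactly. Their poses are not given: they have to be found in the camera images.
- shaft_seat (a point): On the axis of the fixed upright steel shaft, at the upper face of its shoulder, where the first part rests (62 mm above the bench); z up along the shaft. Shaft 20 mm in diameter, 150 mm long above here, the last 10 mm tapering to 7 mm. It stands on an upturned steel vessel lid, a disc 184 mm in diameter, ports up to 56 mm above the bench, on a black ring.
- shaft_tip (a point): Top end of that shaft, on its axis, 150 mm above the seat, 212 mm above the bench. Parts let go on the shaft slide freely down it under their own weight, so a gripper whose palm would meet the shaft end need not take them all the way down.
- sleeve_long_c (a point): Centre (32 mm above the lower end) of the long spacer sleeve: plain white plastic tube standing upright on the bench, outer diameter 40 mm, height 64 mm, through bore 23 mm, z along its axis, about 90 g. Home, its centre is 32 mm above the seat.
- sleeve_short_c (a point): Centre (18 mm above the lower end) of the short spacer sleeve: plain white plastic tube standing upright on the bench, outer diameter 40 mm, height 36 mm, through bore 23 mm, z along its axis, about 50 g. Home in its turn, its centre is 110 mm above the seat.
- paddle_open_c (a point): Centre (on the axis, 14 mm above the lower face) of the open-hub steel paddle lying flat: hub 40 mm in diameter, 28 mm tall, through bore 23 mm; two blades along +x and -x to 60 mm from the axis, 4 to 24 mm above the lower face, pitched 45 degrees, 10 mm to either side in y. z up. Pinch the hub along y. About 180 g. Home in its turn, its centre is 78 mm above the seat.
- paddle_end_c (a point): Centre (on the axis, 20 mm above the lower face) of the dome-capped steel paddle lying flat: blades as on the other, along x; hub 40 mm in diameter, 40 mm tall with a closed dome (straight sides up to 28 mm), blind bore 23 mm, 26 mm deep, open below. z up. Pinch the hub along y. About 220 g. Home in its turn, its centre is 148 mm above the seat.
- vial_0: Bystander: glass sample vial with black cap, 27 mm in diameter, 60 mm tall, upright; origin at the centre of its underside.
- vial_1: Bystander: glass sample vial with white cap, 27 mm in diameter, 60 mm tall, upright; origin at the centre of its underside.
Mind the look-alikes: they are no part of the job. What is shaped like the part that bears sleeve_long_c but green or orange is not meant.

How it is judged (in metres and radians):
On the way, in this order (a step that is already met when the one before it is completed fails the run):
1. the long sleeve is on the shaft, home on the shoulder (horizontal distance between sleeve_long_c and shaft_seat below 0.004 m and z of sleeve_long_c in the frame of shaft_seat between 0.028 and 0.036 m and angle between sleeve_long_c's own z axis and vertical below 0.1 rad), for 0.2 s.
2. the open-hub paddle is on the shaft, home on the long sleeve (all of step 1 and horizontal distance between paddle_open_c and shaft_seat below 0.004 m and z of paddle_open_c in the frame of shaft_seat between 0.074 and 0.082 m and angle between paddle_open_c's own z axis and vertical below 0.1 rad), for 0.2 s.
3. the short sleeve is on the shaft, home on the open-hub paddle (all of step 2 and horizontal distance between sleeve_short_c and shaft_seat below 0.004 m and z of sleeve_short_c in the frame of shaft_seat between 0.106 and 0.114 m and angle between sleeve_short_c's own z axis and vertical below 0.1 rad), for 0.2 s.
4. the dome-capped paddle is over the shaft end, home on the short sleeve (all of step 3 and horizontal distance between paddle_end_c and shaft_seat below 0.004 m and z of paddle_end_c in the frame of shaft_seat between 0.144 and 0.152 m and angle between paddle_end_c's own z axis and vertical below 0.1 rad), for 0.2 s.
At the end, for the whole second after the job is handed in: Up the shaft: long sleeve, open paddle, short sleeve, domed paddle; each centre within 4 mm of the axis and of its home height (32, 78, 110, 148 mm above the seat), tilt under 0.1 rad, blades of the two paddles at least 1.22 rad apart, all at rest (all of step 4 and angle between the x axis of paddle_end_c and the x axis of paddle_open_c, either way round above 1.22 rad and linear speed of each of sleeve_long, paddle_open, sleeve_short, paddle_end below 0.02 m/s); the robot touches nothing.
It fails at once if the black-capped vial is pushed more than 30 mm away (distance of vial_0 from where it was at the start of the episode above 0.03 m).
It fails at once if the white-capped vial is pushed more than 30 mm away (distance of vial_1 from where it was at the start of the episode above 0.03 m).
It fails at once if a vial is tipped over (angle between any of vial_0, vial_1's own z axis and vertical above 0.5 rad).
It also fails if it takes over 72 s, if anything falls off the work surface, if the arm or the gripper's body presses on something with over 40 N, if the wrist force passes 120 N, or if a joint passes its speed limit or range.

## Working session

There is one attempt and no reset: what is moved stays moved. The work goes in short steps, Python scripts to look and compute and a tool call to move; the robot and the scene stay as the last step left them, time stands still between calls to the robot, and variables do not carry over. Pictures are saved under pics/ and viewed, and the job is handed in when it is done.

Besides the shell and the picture viewer there is one more tool, called after "Call:" as a command line: name --argument value ..., lists and objects as JSON in quotes. send_rows: Moves the arm, as the interface text tells. Its arguments: {"type":"object","properties":{"deltas":{"type":"array","items":{"type":"object","properties":{"translation":{"type":"array","items":{"type":"number"}},"spin":{"type":"number"}}}},"claw":{"type":"number"}},"required":["deltas"]}

```bash
mkdir -p pics; cat > h.py <<'E'
from bench import *
import numpy as np, cv2
def K(name):
    p=camera_params(name); f=210/np.tan(np.radians(p["fov_y"])/2); return f,p["cx"],p["cy"],p
def pts(name,depth):
    f,cx,cy,p=K(name); v,u=np.mgrid[0:420,0:560]
    c=np.stack([(u-cx)/f*depth,(v-cy)/f*depth,depth,np.ones_like(depth)],-1)
    if name=="wrist":
        s=state();T=np.eye(4);T[:3,:3]=s["orientation"];T[:3,3]=s["ee_pos"];M=T@np.array(p["hand_eye"])
    else: M=np.linalg.inv(np.array(p["world_to_cam"]))
    return (c@M.T)[...,:3]
E
python3 - <<'E'
from h import *
s=state();print({k:np.round(v,3).tolist() for k,v in s.items()})
for n in ["scene","top","wrist"]:
    im,d=read_camera(n);cv2.imwrite(f"pics/{n}0.png",im);np.savez(f"{n}0.npz",im=im,d=d)
    P=pts(n,d);np.save(f"{n}0P.npy",P);print(n,camera_params(n))
E
```

```text
{'t': 0.0, 'joints': [-1.269, 0.333, -0.065, 1.461, 0.022, 1.35, -0.088], 'joint_velocities': [0.002, 0.001, -0.0, 0.0, -0.0, -0.002, 0.0], 'effort': [-0.0, -62.326, 0.025, -38.989, -0.061, 0.04, 0.0], 'ee_pos': [199.312, 591.963, 221.787], 'orientation': [[-0.948, 0.319, -0.0], [0.319, 0.948, -0.001], [-0.0, -0.001, -1.0]], 'force': [0.359, -0.375, 0.332], 'ft_torque': [0.019, -0.016, -0.032], 'gripper_width': 87.038}
scene {'fov_y': 52.475904468035075, 'cx': 278.900614489218, 'cy': 216.4503561505022, 'world_to_cam': array([[ 7.58755313e-01, -6.51089146e-01,  1.93209466e-02,
        -3.50333559e+02],
       [-3.91158601e-01, -4.79158786e-01, -7.85749201e-01,
         3.25974493e+02],
       [ 5.20850578e-01,  5.88633826e-01, -6.18243394e-01,
         9.07250845e+02],
       [ 0.00000000e+00,  0.00000000e+00,  0.00000000e+00,
         1.00000000e+00]])}
top {'fov_y': 54.35085093009332, 'cx': 284.5276355391046, 'cy': 210.26305990210693, 'world_to_cam': array([[-2.44508179e-02, -9.99675208e-01,  7.18580180e-03,
         5.47506888e+01],
       [-9.98031246e-01,  2.39940738e-02, -5.79475336e-02,
         5.19991329e+02],
       [ 5.77562961e-02, -8.58851931e-03, -9.98293768e-01,
         1.33184912e+03],
       [ 0.00000000e+00,  0.00000000e+00,  0.00000000e+00,
         1.00000000e+00]])}
wrist {'fov_y': 62.84456524164657, 'cx': 281.3330672399021, 'cy': 212.03440473628402, 'hand_eye': array([[ 6.93348776e-05, -9.57685365e-01, -2.87817192e-01,
         7.97608787e+01],
       [ 9.99999948e-01,  1.56751643e-04, -2.80677744e-04,
         1.51020200e-01],
       [ 3.13916786e-04, -2.87817158e-01,  9.57685327e-01,
        -1.62967241e+02],
       [ 0.00000000e+00,  0.00000000e+00,  0.00000000e+00,
         1.00000000e+00]])}
```

View pics/scene0.png

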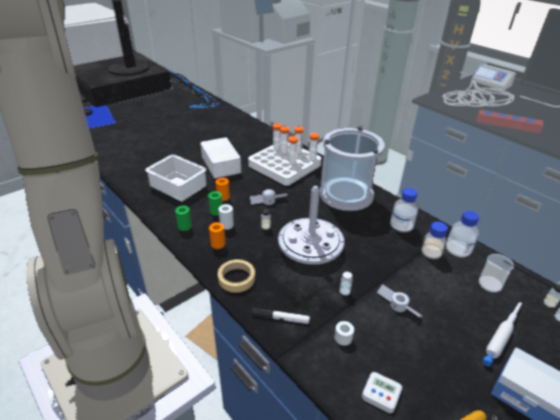

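View pics/top0.png

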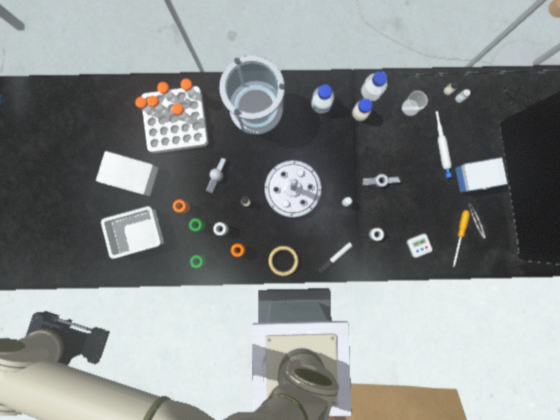

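```bash
python3 -c "
import bench;print([n for n in dir(bench) if n[0]!='_']);print(getattr(bench,'hold_point_z',None))"
```

```text
['Unreachable', 'camera_params', 'hold_point_z', 'read_camera', 'sign_off', 'state']
18.700000000000003
```

The top view shows these candidates:
- **White tubes:** (220,228), with green and orange look-alikes next to it, and (377,234).
- **Paddles:** (216,175), which looks domed, and (381,181), which looks open.
- **Shaft:** (297,187).
- **Vials:** (245,202) and (347,202).

I'll enlarge these and measure them.

```bash
python3 - <<'E'
from h import *
t=np.load("top0.npz");P=np.load("top0P.npy");im=t["im"]
a=cv2.resize(im[140:280,150:410],None,fx=3,fy=3,interpolation=cv2.INTER_CUBIC);cv2.imwrite("pics/topc.png",a)
S=np.load("scene0.npz")["im"];cv2.imwrite("pics/scc.png",cv2.resize(S[150:360,160:440],None,fx=2.8,fy=2.8,interpolation=cv2.INTER_CUBIC))
for n,(u,v) in dict(tA=(220,228),tB=(377,234),pA=(216,175),pB=(381,181),vA=(245,202),vB=(347,202),lid=(293,188),o1=(180,206),g1=(195,225),o2=(237,250),g2=(196,262)).items():
    w=P[v-12:v+13,u-12:u+13].reshape(-1,3); m=w[:,2]>12; q=w[m]
    print(n,P[v,u].round(0),'n',m.sum(),'zmax',np.percentile(q[:,2],95).round(0),'x',q[:,0].min().round(),q[:,0].max().round(),'y',q[:,1].min().round(),q[:,1].max().round(),'mean',q.mean(0).round(0))
w=P[150:230,255:335].reshape(-1,3);m=w[:,2]>190;print(m.sum(),w[m].mean(0),w[m][:,2].max())
P2=np.load("scene0P.npy").reshape(-1,3);c=w[m].mean(0)
for z in (90,120,150,180,200):
  k=(np.abs(P2[:,2]-z)<15)&(np.hypot(*(P2[:,:2]-c[:2]).T)<40);print(z,k.sum(),P2[k].mean(0))
E
```

```text
tA [468. 258.  -2.] n 125 zmax 68.0 x 443.0 484.0 y 54.0 270.0 mean [465. 245.  75.]
tB [ 436. -263.    1.] n 108 zmax 40.0 x 416.0 452.0 y -274.0 54.0 mean [ 435. -248.   57.]
pA [640. 262.  39.] n 197 zmax 42.0 x 443.0 683.0 y 54.0 292.0 mean [638. 262.  49.]
pB [ 612. -282.    4.] n 155 zmax 32.0 x 443.0 633.0 y -320.0 54.0 mean [ 607. -269.   58.]
vA [548. 168.  61.] n 68 zmax 1359.0 x 443.0 565.0 y 54.0 182.0 mean [542. 158. 167.]
vB [ 540. -157.   60.] n 74 zmax 1359.0 x 443.0 558.0 y -171.0 54.0 mean [ 534. -140.  156.]
lid [581.  16. 132.] n 625 zmax 203.0 x 443.0 631.0 y -27.0 54.0 mean [589.  14.  63.]
o1 [544. 388.   5.] n 155 zmax 68.0 x 443.0 559.0 y 54.0 396.0 mean [540. 373.  60.]
g1 [480. 339.   6.] n 138 zmax 67.0 x 443.0 499.0 y 54.0 346.0 mean [479. 317.  92.]
o2 [394. 202.   1.] n 120 zmax 69.0 x 378.0 443.0 y 54.0 215.0 mean [398. 190.  99.]
g2 [359. 335.  14.] n 146 zmax 68.0 x 346.0 443.0 y 54.0 344.0 mean [366. 319.  71.]
61 [541.25892393  27.67069867 584.2763224 ] 1359.3154649770836
90 0 [nan nan nan]
120 4 [578.88502281  15.91484983 119.35004469]
150 5 [578.30627023  14.57616305 153.08048252]
180 4 [578.58804406  14.78989621 172.38139515]
200 2 [578.86413866  15.69162593 198.7365265 ]<stdin>:11: RuntimeWarning: Mean of empty slice.
  ret = um.true_divide(
```

View pics/topc.png

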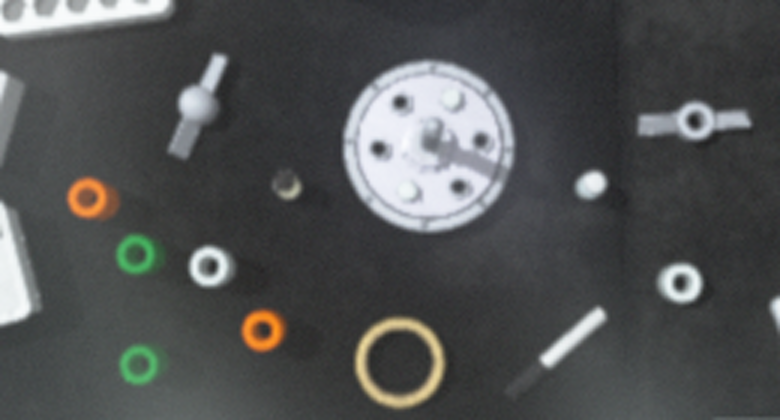

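View pics/scc.png

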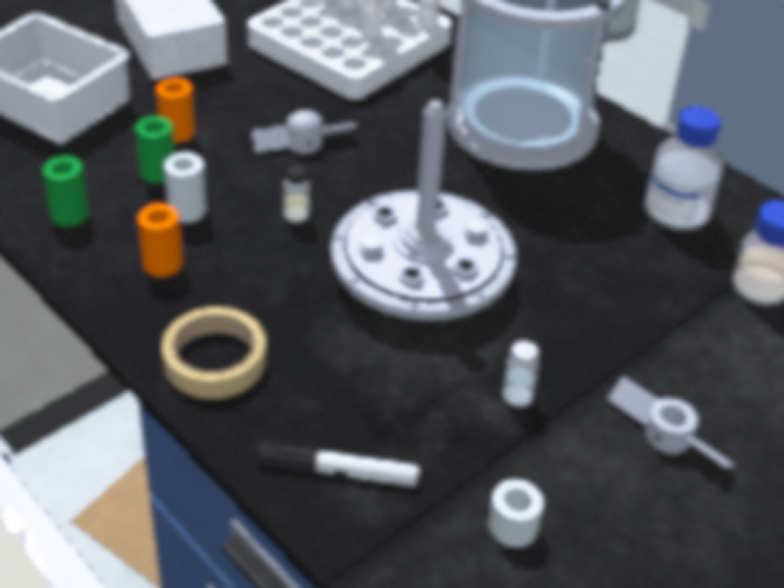

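Identification:
- **Long sleeve:** white tube at (220,228), top at about 66 mm. The green and orange ones are the look-alikes.
- **Short sleeve:** white tube at (377,234), top at about 38 mm.
- **Domed paddle:** (216,175). It has no hole and its top is at 40 mm.
- **Open paddle:** (381,181), with a visible bore.

The crops confirm all four. Next I'll measure their centres.

```bash
cat >> h.py <<'E'
def cast(name,uv,z):
    f,cx,cy,p=K(name)
    if name=="wrist":
        s=state();T=np.eye(4);T[:3,:3]=s["orientation"];T[:3,3]=s["ee_pos"];M=T@np.array(p["hand_eye"])
    else: M=np.linalg.inv(np.array(p["world_to_cam"]))
    d=M[:3,:3]@np.array([(uv[0]-cx)/f,(uv[1]-cy)/f,1.]);o=M[:3,3];return o+d*(z-o[2])/d[2]
def proj(name,X):
    f,cx,cy,p=K(name)
    if name=="wrist":
        s=state();T=np.eye(4);T[:3,:3]=s["orientation"];T[:3,3]=s["ee_pos"];M=np.linalg.inv(T@np.array(p["hand_eye"]))
    else: M=np.array(p["world_to_cam"])
    c=M[:3,:3]@np.array(X,float)+M[:3,3];return np.array([f*c[0]/c[2]+cx,f*c[1]/c[2]+cy])
E
python3 - <<'E'
from h import *
for cam in("top","scene"):
  P=np.load(cam+"0P.npy");v,u=np.mgrid[0:420,0:560]
  for n,c,zt,r in[("long",(466,258),64,26),("short",(434,-262),36,26),("dome",(638,262),28,24),("open",(609,-269),28,24),("vA",(548,168),60,18),("vB",(540,-157),60,18)]:
    near=np.hypot(P[...,0]-c[0],P[...,1]-c[1])<r
    m=near&(np.abs(P[...,2]-zt)<8)
    if n=="dome":m=near&(P[...,2]>24)
    if m.sum()<5: print(cam,n,m.sum());continue
    cnt=np.column_stack([u[m],v[m]]).astype(np.int32)
    h=cv2.convexHull(cnt); M=cv2.moments(h); uv=(M['m10']/M['m00'],M['m01']/M['m00'])
    q=P[m]
    print(cam,n,m.sum(),np.round(uv,1),'cast',cast(cam,uv,zt).round(1),'box mid',((q.max(0)+q.min(0))/2).round(1),(q.max(0)-q.min(0)).round(0))
  # shaft
  m=(np.hypot(P[...,0]-580,P[...,1]-15)<30)&(P[...,2]>100)
  print(cam,'shaft',m.sum(),P[m][:,:2].mean(0)); 
  for z in range(100,215,15):
    k=m&(np.abs(P[...,2]-z)<8);print(z,k.sum(),P[k].mean(0).round(1))
  for n,c in[("dome",(638,262)),("open",(609,-269))]:
    rr=np.hypot(P[...,0]-c[0],P[...,1]-c[1]);m=(rr>24)&(rr<62)&(P[...,2]>3)&(P[...,2]<30)
    q=P[m][:,:2];q0=q-q.mean(0);w,V=np.linalg.eigh(q0.T@q0);print(cam,n,'blade',m.sum(),q.mean(0).round(1),np.degrees(np.arctan2(V[1,1],V[0,1])).round(1))
  P[...,2]
E
```

```text
top long 82 [219.2 228.6] cast [465.3 250.5  64. ] box mid [465.6 251.1  62.9] [35. 38. 13.]
top short 82 [377.  234.3] cast [ 434.8 -254.7   36. ] box mid [ 434.3 -255.5   34.7] [36. 37. 12.]
top dome 115 [215.5 174.5] cast [643.1 265.2  28. ] box mid [642.5 265.   34.7] [36. 37. 20.]
top open 77 [379.8 180.3] cast [ 611.4 -272.5   28. ] box mid [ 610.8 -270.4   27.9] [36. 44. 16.]
top vA 36 [244.7 200.9] cast [551.6 168.6  60. ] box mid [551.5 168.3  59.5] [19. 19. 14.]
top vB 39 [347.9 200.9] cast [ 543.6 -160.3   60. ] box mid [ 543.4 -161.1   60. ] [19. 21. 15.]
top shaft 64 [586.71585772  15.52982788]
100 1 [581.   18.3 105.3]
115 4 [583.1  18.4 114.2]
130 6 [583.5  14.8 127.7]
145 1 [583.4  22.1 138.5]
160 6 [582.2  15.1 156.3]
175 3 [582.7  19.1 177.7]
190 7 [582.7  14.6 190.1]
205 33 [589.5  14.8 206.7]
top dome blade 225 [637.1 261.3] 153.5
top open blade 221 [ 608.3 -269.9] 89.3
scene long 66 [224.9 208.9] cast [461.4 245.2  64. ] box mid [462.1 251.5  61.5] [39. 36. 10.]
scene short 179 [344.  329.4] cast [ 430.7 -259.6   36. ] box mid [ 433.  -258.2   33.6] [39. 38. 11.]
scene dome 88 [268. 194.] cast [640.3 263.2  28. ] box mid [637.4 261.3  33.7] [38. 37. 17.]
scene open 110 [396.9 297.3] cast [ 606.6 -274.6   28. ] box mid [ 610.7 -268.7   25.1] [40. 44. 10.]
scene vA 38 [264.9 211.8] cast [546.6 163.9  60. ] box mid [549.3 166.1  57.4] [20. 23. 10.]
scene vB 58 [346.6 275.9] cast [ 539.1 -165.3   60. ] box mid [ 540.9 -163.3   58. ] [21. 20. 12.]
scene shaft 267 [583.92836271   8.4090466 ]
100 16 [583.5   8.5 104.8]
115 37 [583.3   8.7 115.4]
130 36 [583.2   7.9 129.8]
145 35 [583.1   7.8 144.5]
160 37 [583.5   8.4 160.2]
175 39 [583.2   8.3 174.5]
190 39 [584.1   7.6 190.7]
205 46 [585.7  10.2 204.9]
scene dome blade 110 [619.9 271.4] 151.6
scene open blade 225 [ 606.2 -271.1] 87.4
```

Call:
send_rows --deltas '[{"translation": [22,-28,0],"spin": -0.14},{"translation": [22,-28,0],"spin": -0.14},{"translation": [22,-28,0],"spin": -0.14},{"translation": [22,-28,0],"spin": -0.14},{"translation": [22,-28,0],"spin": -0.14},{"translation": [22,-28,0],"spin": -0.14},{"translation": [22,-28,0],"spin": -0.14},{"translation": [22,-28,0],"spin": -0.14},{"translation": [22,-28,0],"spin": -0.14},{"translation": [22,-28,0],"spin": -0.14},{"translation": [22,-28,0],"spin": -0.14},{"translation": [22,-34,0],"spin": -0.14},{"translation": [0,0,0],"spin": 0},{"translation": [0,0,0],"spin": 0},{"translation": [0,0,0],"spin": 0}]' --claw 60

```text
t: 1.65
ee_pos: [462.7, 251.3, 222.4]
orientation: [[0.418, 0.908, -0.0], [0.908, -0.418, 0.0], [-0.0, -0.0, -1.0]]
force: [-0.2, 1.3, 0.4]
gripper_width: 60.0
```

```bash
python3 - <<'E'
from h import *
s=state();print(s["t"],s["ee_pos"].round(1),s["joints"].round(2),s["gripper_width"],np.degrees(np.arctan2(s["orientation"][1][1],s["orientation"][0][1])))
im,d=read_camera("wrist");P=pts("wrist",d);np.savez("w1.npz",im=im,d=d,P=P);cv2.imwrite("pics/w1.png",im)
for X in[(465,251,64),(590,14,212)]:print(proj("wrist",X))
E
```

```text
1.65 [462.7 251.3 222.4] [-0.91  0.11  0.35  1.74 -0.04  1.3  -0.98] 60.038456558216076 -24.72565542370625
[284.47442026 194.06979067]
[595.28402273 477.08142634]
```

View pics/w1.png

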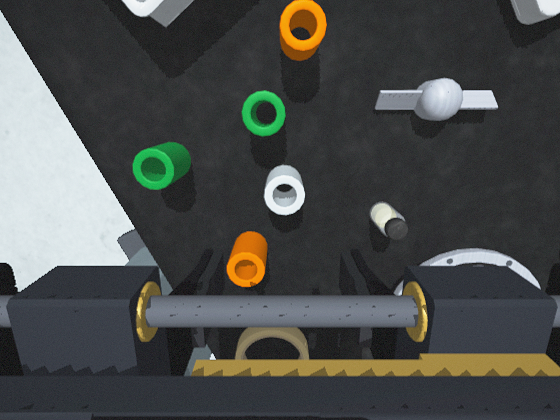

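The wrist view shows the white sleeve at (284,187), the domed paddle at (438,100) and the lid at (470,270). I'll measure the sleeve and paddle from the wrist view.

```bash
cat >> h.py <<'E'
def meas(cam,P,c,zt,r,tol=5,cap=False):
    v,u=np.mgrid[0:420,0:560]
    near=np.hypot(P[...,0]-c[0],P[...,1]-c[1])<r
    m=near&((P[...,2]>zt-tol) if cap else (np.abs(P[...,2]-zt)<tol))
    if m.sum()<5: return None
    h=cv2.convexHull(np.column_stack([u[m],v[m]]).astype(np.int32)); M=cv2.moments(h); uv=(M['m10']/M['m00'],M['m01']/M['m00'])
    q=P[m]; return m.sum(),np.round(uv,1),cast(cam,uv,zt).round(1),((q.max(0)+q.min(0))/2).round(1),(q.max(0)-q.min(0)).round(0), cv2.minEnclosingCircle(q[:,:2].astype(np.float32))
E
python3 - <<'E'
from h import *
P=np.load("w1.npz")["P"]
print(meas("wrist",P,(465,251),64,28)); print(meas("wrist",P,(641,264),31,26,4,True))
c=(641,264)
rr=np.hypot(P[...,0]-c[0],P[...,1]-c[1]);m=(rr>24)&(rr<62)&(P[...,2]>3)&(P[...,2]<30)
q=P[m][:,:2];q0=q-q.mean(0);w,V=np.linalg.eigh(q0.T@q0);print('blade',m.sum(),q.mean(0).round(1),np.degrees(np.arctan2(V[1,1],V[0,1])).round(1))
E
```

```text
(np.int64(904), array([284.2, 194.7]), array([464.5, 250.6,  64. ]), array([464.3, 249.9,  62.9]), array([39., 40.,  8.]), ((464.2185974121094, 249.80860900878906), 19.9571533203125))
(np.int64(1369), array([441.6,  99.4]), array([641.2, 266. ,  31. ]), array([641.4, 265.2,  34.7]), array([39., 40., 15.]), ((641.3941650390625, 265.3226013183594), 19.88910675048828))
blade 1331 [640.1 266.1] 155.0
```

Call:
send_rows --deltas '[{"translation": [1.6,-1.0,-25],"spin": 0},{"translation": [0,0,-30],"spin": 0},{"translation": [0,0,-30],"spin": 0},{"translation": [0,0,-30],"spin": 0},{"translation": [0,0,-30],"spin": 0},{"translation": [0,0,-26],"spin": 0},{"translation": [0,0,-20],"spin": 0},{"translation": [0,0,0],"spin": 0},{"translation": [0,0,0],"spin": 0}]'

```text
t: 2.6
ee_pos: [464.8, 250.1, 31.9]
orientation: [[0.419, 0.908, -0.0], [0.908, -0.419, -0.0], [-0.0, -0.0, -1.0]]
force: [-0.4, 0.8, 0.5]
gripper_width: 60.1
```

Call:
send_rows --deltas '[{"translation": [0,0,0],"spin": 0},{"translation": [0,0,0],"spin": 0},{"translation": [0,0,0],"spin": 0},{"translation": [0,0,0],"spin": 0},{"translation": [0,0,0],"spin": 0}]' --claw 30

```text
t: 3.1
ee_pos: [465.4, 249.7, 32.2]
orientation: [[0.421, 0.907, 0.001], [0.907, -0.421, 0.001], [0.001, 0.0, -1.0]]
force: [-0.9, -0.7, 6.0]
gripper_width: 39.3
```

Call:
send_rows --deltas '[{"translation": [0,0,20],"spin": 0},{"translation": [0,0,40],"spin": 0},{"translation": [0,0,40],"spin": 0},{"translation": [0,0,40],"spin": 0},{"translation": [0,0,40],"spin": 0},{"translation": [5,-15,40],"spin": 0},{"translation": [9,-30,20],"spin": 0},{"translation": [9,-30,0],"spin": 0},{"translation": [9,-30,0],"spin": 0},{"translation": [9,-30,0],"spin": 0},{"translation": [9,-30,0],"spin": 0},{"translation": [9,-30,0],"spin": 0},{"translation": [9,-30,0],"spin": 0},{"translation": [9,-30,0],"spin": 0},{"translation": [9,-30,0],"spin": 0},{"translation": [9,-30,0],"spin": 0},{"translation": [4,-25,0],"spin": 0},{"translation": [0,0,0],"spin": 0},{"translation": [0,0,0],"spin": 0},{"translation": [0,0,0],"spin": 0}]'

```text
t: 5.1
ee_pos: [564.0, -89.3, 271.4]
orientation: [[0.419, 0.908, -0.0], [0.908, -0.419, 0.001], [0.0, -0.001, -1.0]]
force: [0.4, -0.1, -1.4]
gripper_width: 39.5
```

```bash
python3 - <<'E'
from h import *
s=state();print(s["t"],s["ee_pos"].round(1),s["joints"].round(2),s["gripper_width"],s["force"])
im,d=read_camera("wrist");P=pts("wrist",d);np.savez("w2.npz",im=im,d=d,P=P);cv2.imwrite("pics/w2.png",im)
print(proj("wrist",(590,14,212)),proj("wrist",(590,14,62)))
m=(np.hypot(P[...,0]-590,P[...,1]-14)<30)
for z in range(70,220,10):
  k=m&(np.abs(P[...,2]-z)<5);q=P[k]
  if len(q)>3:print(z,len(q),q.mean(0).round(1),q.min(0).round(1),q.max(0).round(1))
m=(np.hypot(P[...,0]-590,P[...,1]-14)<110)&(P[...,2]>25)&(P[...,2]<50);q=P[m];print(q.min(0),q.max(0))
E
```

```text
5.1 [564.  -89.3 271.4] [-0.49  0.21  0.67  1.56 -0.13  1.41 -0.24] 39.4700500815709 [ 0.43531714 -0.08690315 -1.41383702]
[249.32379726  64.58215121] [262.73815602  82.49766759]
70 15 [592.6   7.4  68. ] [575.7   2.4  65.1] [604.7  24.6  72.8]
80 12 [592.2   6.   79.8] [583.2   3.8  75.2] [599.1  10.2  84.3]
90 12 [590.6   5.   89.6] [582.3   3.8  86.3] [597.    7.2  93.4]
100 13 [592.8   5.7 100.8] [583.7   3.9  95.4] [599.6  11.9 104.8]
110 18 [591.4   6.1 110.1] [581.8   3.9 105.7] [599.2  10.4 114.6]
120 15 [590.7   5.  120.9] [584.1   3.8 115. ] [597.3   7.3 124.7]
130 14 [593.2   5.8 129.7] [583.4   3.9 125.6] [599.7  12.1 134.7]
140 25 [591.8   5.6 139.4] [582.5   3.9 135.1] [599.2  10.5 144.4]
150 19 [591.1   5.3 150.9] [583.8   3.9 145.6] [599.7  12.1 154.7]
160 30 [592.1   5.8 160.5] [582.4   3.9 155.3] [599.3  10.6 164.7]
170 19 [592.4   5.4 170.4] [583.5   3.9 166.6] [599.7  12.2 174.9]
180 33 [592.1   5.9 178.9] [581.8   3.9 175.1] [599.4  10.8 184.3]
190 37 [591.8   5.6 190. ] [582.5   3.9 185.5] [599.8  12.4 195. ]
200 223 [590.4  11.7 203. ] [580.1   3.9 195.3] [599.8  23.8 205. ]
210 661 [590.2  13.4 209.9] [581.   5. 205.] [599.1  22.6 214.8]
[498.05151379 -77.77177851  34.61225079] [681.12309705 104.2336027   49.99665649]
```

View pics/w2.png

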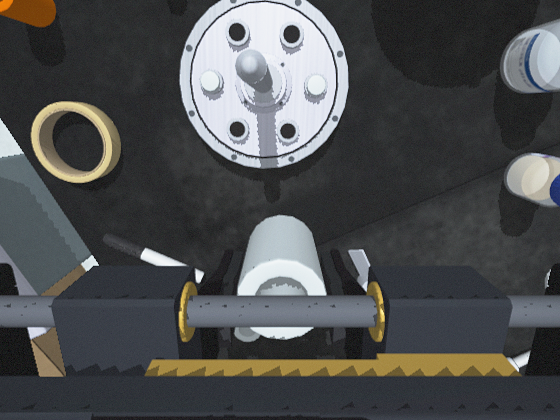

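The shaft tip is at (253,65). The depth slices give its axis as (590.0, 13.9), 20 mm in diameter, which matches the spec. Next I'll check the held sleeve.

```bash
python3 - <<'E'
from h import *
w=np.load("w2.npz");P=w["P"]
v,u=np.mgrid[0:420,0:560]
reg=(u>230)&(u<330)&(v>205)&(v<345)
for z in range(232,312,8):
  k=reg&(np.abs(P[...,2]-z)<4);q=P[k]
  if len(q)>3:
    R=np.array([[0.419,.908],[.908,-.419]]);t=(q[:,:2]-[564,-89.3])@R
    print(z,len(q),t.min(0).round(1),t.max(0).round(1))
E
```

```text
240 54 [  7.6 -18.4] [19.7 17.1]
248 254 [  6.2 -19.3] [19.9 17.7]
256 296 [-12.2 -19.2] [20. 18.]
264 470 [-12.4 -19.2] [20.  18.5]
272 685 [-12.1 -25.8] [20.  23.9]
280 846 [-11.9 -25.2] [20.  23.4]
288 725 [ -8.2 -24.3] [20.5 22.4]
296 781 [ -3.3 -23.1] [20.3 21.3]
304 2629 [-20.  -22.1] [20.2 20.4]
```

Call:
send_rows --deltas '[{"translation": [5,20,0],"spin": 0},{"translation": [6,25,0],"spin": 0},{"translation": [6,25,0],"spin": 0},{"translation": [6,20,0],"spin": 0},{"translation": [3,13.2,0],"spin": 0},{"translation": [0,0,0],"spin": 0},{"translation": [0,0,0],"spin": 0},{"translation": [0,0,0],"spin": 0},{"translation": [0,0,0],"spin": 0}]'

```text
t: 6.05
ee_pos: [589.9, 11.3, 271.8]
orientation: [[0.422, 0.907, 0.0], [0.907, -0.422, -0.0], [0.0, 0.0, -1.0]]
force: [-0.0, -0.4, -1.0]
gripper_width: 39.5
```

Call:
send_rows --deltas '[{"translation": [0,0,0],"spin": 0},{"translation": [0,0,0],"spin": 0}]'

```text
t: 6.25
ee_pos: [590.0, 12.1, 271.7]
orientation: [[0.421, 0.907, 0.0], [0.907, -0.421, 0.0], [0.0, 0.0, -1.0]]
force: [0.4, 0.1, -0.4]
gripper_width: 39.8
```

Add a small y correction and start down.

Call:
send_rows --deltas '[{"translation": [0,1.2,-10],"spin": 0},{"translation": [0,0,-10],"spin": 0},{"translation": [0,0,-10],"spin": 0},{"translation": [0,0,-8],"spin": 0},{"translation": [0,0,-8],"spin": 0},{"translation": [0,0,0],"spin": 0}]'

```text
t: 6.85
ee_pos: [589.4, 13.8, 224.2]
orientation: [[0.42, 0.907, -0.002], [0.907, -0.421, -0.0], [-0.001, -0.002, -1.0]]
force: [-0.1, -0.2, -0.7]
gripper_width: 39.4
```

Call:
send_rows --deltas '[{"translation": [0.4,0,-12],"spin": 0},{"translation": [0,0,-14],"spin": 0},{"translation": [0,0,-14],"spin": 0},{"translation": [0,0,-14],"spin": 0},{"translation": [0,0,-10],"spin": 0},{"translation": [0,0,-8],"spin": 0},{"translation": [0,0,0],"spin": 0},{"translation": [0,0,0],"spin": 0}]'

```text
t: 7.65
ee_pos: [590.6, 13.7, 153.8]
orientation: [[0.421, 0.907, 0.0], [0.907, -0.421, -0.0], [0.0, 0.0, -1.0]]
force: [0.6, 0.8, -1.0]
gripper_width: 39.4
```

Call:
send_rows --deltas '[{"translation": [0,0,0],"spin": 0},{"translation": [0,0,0],"spin": 0},{"translation": [0,0,0],"spin": 0},{"translation": [0,0,0],"spin": 0},{"translation": [0,0,0],"spin": 0}]' --claw 60

```text
t: 8.15
ee_pos: [590.5, 13.8, 153.7]
orientation: [[0.42, 0.907, 0.0], [0.907, -0.42, 0.0], [0.0, 0.0, -1.0]]
force: [0.3, -0.3, 0.4]
gripper_width: 59.4
```

Call:
send_rows --deltas '[{"translation": [0,0,20],"spin": 0},{"translation": [0,0,35],"spin": 0},{"translation": [0,0,40],"spin": 0},{"translation": [2,-15,10],"spin": 0.04},{"translation": [2,-30,0],"spin": 0.05},{"translation": [2,-35,0],"spin": 0.05},{"translation": [2,-35,0],"spin": 0.05},{"translation": [2,-35,0],"spin": 0.05},{"translation": [2,-35,0],"spin": 0.05},{"translation": [2,-35,0],"spin": 0.05},{"translation": [2,-35,0],"spin": 0.05},{"translation": [2,-30,0],"spin": 0.02},{"translation": [0,0,0],"spin": 0},{"translation": [0,0,0],"spin": 0},{"translation": [0,0,0],"spin": 0},{"translation": [0,0,0],"spin": 0}]'

```text
t: 9.75
ee_pos: [608.9, -269.8, 258.6]
orientation: [[0.022, 1.0, 0.0], [1.0, -0.022, 0.001], [0.001, 0.0, -1.0]]
force: [-0.2, 0.6, 1.5]
gripper_width: 60.1
```

```bash
cat >> h.py <<'E'
def blade(P,c):
    rr=np.hypot(P[...,0]-c[0],P[...,1]-c[1]);m=(rr>24)&(rr<62)&(P[...,2]>3)&(P[...,2]<30)
    q=P[m][:,:2];q0=q-q.mean(0);w,V=np.linalg.eigh(q0.T@q0);print('blade',m.sum(),q.mean(0).round(1),np.degrees(np.arctan2(V[1,1],V[0,1])).round(1))
def snap(cam,tag):
    s=state();print(s["t"],s["ee_pos"].round(1),s["joints"].round(2),round(s["gripper_width"],1),s["force"].round(1),'jaw',np.degrees(np.arctan2(s["orientation"][1][1],s["orientation"][0][1])).round(1))
    im,d=read_camera(cam);P=pts(cam,d);np.savez(tag+".npz",im=im,d=d,P=P);cv2.imwrite(f"pics/{tag}.png",im);return im,d,P
E
python3 - <<'E'
from h import *
im,d,P=snap("wrist","w3")
print(meas("wrist",P,(611,-270),28,26)); blade(P,(611,-270))
im,d,P=snap("scene","s3");cv2.imwrite("pics/s3c.png",cv2.resize(im[150:360,160:440],None,fx=2.8,fy=2.8))
m=(np.hypot(P[...,0]-590,P[...,1]-14)<26)&(P[...,2]>60)
for z in range(70,220,10):
  k=m&(np.abs(P[...,2]-z)<5);q=P[k]
  if len(q)>3:print(z,len(q),q.mean(0).round(1),q.min(0).round(1),q.max(0).round(1))
E
```

```text
9.75 [ 608.9 -269.8  258.6] [-0.1   0.46  0.65  1.31 -0.27  1.46  0.51] 60.1 [-0.2  0.6  1.5] jaw -1.3
(np.int64(599), array([285.1, 183.6]), array([ 612.6, -274.2,   28. ]), array([ 611.7, -270.5,   27.1]), array([39., 51.,  8.]), ((611.0914306640625, -270.0917663574219), 25.903060913085938))
blade 865 [ 612.  -275.5] 91.9
9.8 [ 608.9 -269.9  258.7] [-0.09  0.46  0.65  1.31 -0.27  1.46  0.51] 60.0 [-0.4 -0.1 -0.1] jaw -1.3
70 38 [578.3   2.9  70. ] [569.2  -8.2  65.8] [597.6  20.6  74.5]
80 41 [579.6   1.7  80. ] [570.2  -8.9  75.4] [605.6  21.7  84.8]
90 38 [579.3   3.3  89.4] [567.4  -6.5  85.3] [601.5  25.6  94. ]
100 47 [577.7   3.7  99.7] [568.   -8.6  95. ] [597.   26.3 104.9]
110 40 [578.3   2.2 109.9] [569.5  -8.3 105.1] [596.8  26.5 114.9]
120 66 [581.9   5.5 121.2] [569.5  -8.3 115.1] [608.7  31.5 124.9]
130 55 [584.3   7.3 127.8] [571.4  -8.7 125. ] [604.3  29.4 134. ]
140 24 [584.4   7.1 139.7] [577.6   1.8 135.2] [592.3  15.  144.6]
150 21 [583.    8.4 150.6] [577.9   1.9 145.2] [594.9  17.2 154.2]
160 22 [582.9   7.4 160.2] [576.5   0.9 155.3] [595.4  17.2 163.5]
170 26 [583.6   8.8 169.2] [578.2   2.7 165. ] [592.   21.  174.5]
180 23 [583.1   7.8 179.8] [577.9   3.1 175.1] [592.7  16.2 184.8]
190 27 [584.3   7.9 190.3] [577.7   1.4 185. ] [595.4  17.9 194.9]
200 29 [584.5   8.4 200.7] [578.3   2.6 196.3] [596.3  21.2 205. ]
210 22 [586.3  10.7 209.2] [581.4   4.7 205.4] [593.7  16.4 213.5]
```

View pics/s3c.png

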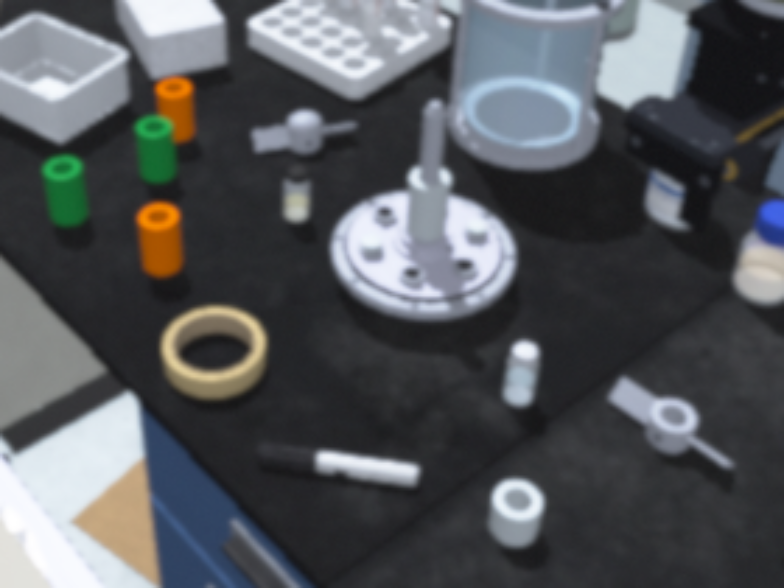

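View pics/w3.png

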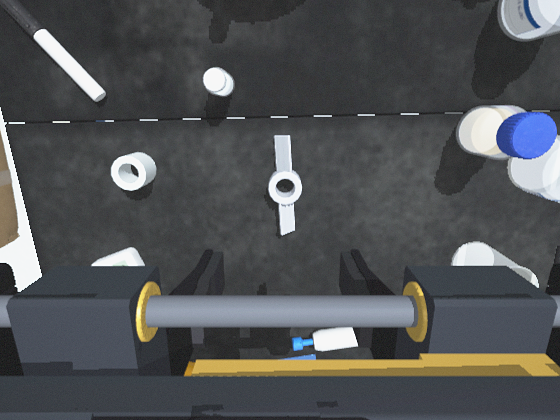

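The sleeve is seated on the shoulder at about (432,205) in the scene crop, with its top at about 126 mm. The paddle hub is at (285,187) in the wrist view. I'll refine its centre without the blades, and measure the short sleeve as well.

```bash
python3 - <<'E'
from h import *
P=np.load("w3.npz")["P"]
r=np.hypot(P[...,0]-611.5,P[...,1]+272)
m=(r<32)&(P[...,2]>26)&(P[...,2]<34);q=P[m];print(len(q),q.min(0),q.max(0),(q.min(0)+q.max(0))/2,cv2.minEnclosingCircle(q[:,:2].astype(np.float32)))
# blade tips
r=np.hypot(P[...,0]-611.5,P[...,1]+272);m=(r>40)&(r<62)&(P[...,2]>3)
a=P[m&(P[...,1]>-272)];b=P[m&(P[...,1]<-272)]
for t in(a,b):print(len(t),t.min(0).round(1),t.max(0).round(1),t.mean(0).round(1))
print(meas("wrist",P,(434,-257),36,28))
E
```

```text
587 [ 593.48025678 -299.13294068   26.05321819] [ 631.17569481 -260.35180203   31.25750251] [ 612.3279758  -279.74237135   28.65536035] ((612.309814453125, -279.6327819824219), 19.73661231994629)
34097 [ 553.2 -266.2    3. ] [ 668.5 -220.2  373.4] [ 611.  -241.8  352.5]
263 [ 556.7 -333.8    3. ] [ 650.  -277.8   25.5] [ 613.2 -322.1   17.2]
(np.int64(724), array([129.3, 172.8]), array([ 436.1, -256.4,   36. ]), array([ 435.1, -256.8,   35.1]), array([40., 39.,  8.]), ((435.1946716308594, -256.4718017578125), 20.30430793762207))
```

```bash
python3 - <<'E'
from h import *
print(cast("top",(381.3,180.3),28))
w=np.load("w3.npz");P=w["P"];c=np.array((612.3,-279.7))
r=np.hypot(P[...,0]-c[0],P[...,1]-c[1])
ok=(P[...,2]>4)&(P[...,2]<30);dy=P[...,1]-c[1]
for lo,hi in((25,35),(35,45),(45,56)):
  for s in(1,-1):
    m=ok&(r<66)&(s*dy>lo)&(s*dy<hi);q=P[m];print(s*lo,len(q),q.mean(0).round(1),q.min(0).round(1),q.max(0).round(1))
m=ok&(r<66)&(abs(dy)>24);q=P[m][:,:2];q0=q-q.mean(0);_,V=np.linalg.eigh(q0.T@q0);print(np.degrees(np.arctan2(V[1,1],V[0,1])))
E
```

```text
[ 611.18623035 -277.47307591   28.        ]
25 136 [ 611.3 -249.7   17.7] [ 602.2 -254.7    7.3] [ 620.  -244.8   25.7]
-25 118 [ 613.2 -309.6   17.9] [ 604.4 -314.6    8.5] [ 622.  -304.8   25.2]
35 138 [ 610.5 -239.6   17.5] [ 576.1 -244.6    4.1] [ 631.4 -234.7   25.4]
-35 115 [ 613.8 -319.7   17.6] [ 604.4 -324.7    7.1] [ 623.1 -314.7   25.5]
45 153 [ 610.3 -229.1   17.6] [ 600.6 -234.6    7.6] [ 619.2 -223.8   25.5]
-45 127 [ 614.  -330.1   17.8] [ 605.2 -335.6    7.9] [ 623.  -324.7   24.8]
92.19335158298233
```

Call:
send_rows --deltas '[{"translation": [3.4,-9.6,-23],"spin": 0.06},{"translation": [0,0,-35],"spin": 0},{"translation": [0,0,-35],"spin": 0},{"translation": [0,0,-35],"spin": 0},{"translation": [0,0,-35],"spin": 0},{"translation": [0,0,-35],"spin": 0},{"translation": [0,0,-25],"spin": 0},{"translation": [0,0,-15],"spin": 0},{"translation": [0,0,-8],"spin": 0},{"translation": [0,0,-5],"spin": 0},{"translation": [0,0,0],"spin": 0},{"translation": [0,0,0],"spin": 0}]'

```text
t: 11.05
ee_pos: [612.5, -281.2, 8.7]
orientation: [[-0.036, 0.999, 0.002], [0.999, 0.036, -0.0], [-0.001, 0.002, -1.0]]
force: [0.6, -0.1, 0.8]
gripper_width: 59.8
```

Call:
send_rows --deltas '[{"translation": [0,1.2,-2.5],"spin": 0},{"translation": [0,0,0],"spin": 0},{"translation": [0,0,0],"spin": 0}]'

```text
t: 11.35
ee_pos: [612.0, -279.5, 5.3]
orientation: [[-0.036, 0.999, 0.0], [0.999, 0.036, 0.0], [0.0, 0.0, -1.0]]
force: [-0.1, 0.4, -0.7]
gripper_width: 60.0
```

Call:
send_rows --deltas '[{"translation": [0,0,0],"spin": 0},{"translation": [0,0,0],"spin": 0},{"translation": [0,0,0],"spin": 0},{"translation": [0,0,0],"spin": 0},{"translation": [0,0,0],"spin": 0}]' --claw 30

```text
t: 11.85
ee_pos: [611.9, -279.7, 5.1]
orientation: [[-0.036, 0.999, 0.0], [0.999, 0.036, -0.0], [-0.0, 0.0, -1.0]]
force: [-0.4, 0.1, 0.4]
gripper_width: 39.6
```

Call:
send_rows --deltas '[{"translation": [0,0,20],"spin": 0},{"translation": [0,0,40],"spin": 0},{"translation": [0,0,40],"spin": 0},{"translation": [0,0,40],"spin": 0},{"translation": [0,0,40],"spin": 0},{"translation": [0,10,40],"spin": 0},{"translation": [-2,30,15],"spin": 0},{"translation": [-3,40,0],"spin": 0},{"translation": [-3,40,0],"spin": 0},{"translation": [-3,40,0],"spin": 0},{"translation": [-3,40,0],"spin": 0},{"translation": [-3,40,0],"spin": 0},{"translation": [-3,30,0],"spin": 0},{"translation": [-2,15,0],"spin": 0},{"translation": [0,8.6,0],"spin": 0},{"translation": [0,0,0],"spin": 0},{"translation": [0,0,0],"spin": 0},{"translation": [0,0,0],"spin": 0},{"translation": [0,0,0],"spin": 0},{"translation": [0,0,0],"spin": 0}]'

```text
t: 13.85
ee_pos: [589.9, 13.1, 240.1]
orientation: [[-0.035, 0.999, 0.0], [0.999, 0.035, -0.0], [-0.0, 0.0, -1.0]]
force: [0.1, 0.6, -2.4]
gripper_width: 39.7
```

```bash
python3 - <<'E'
from h import *
im,d,P=snap("wrist","w4")
s=state();R=s["orientation"][:2,:2];t=(P[...,:2]-s["ee_pos"][:2])@R
z=P[...,2]-s["ee_pos"][2]
for lo in range(-5,40,5):
  m=(abs(t[...,0])<24)&(abs(t[...,1])<24)&(z>lo)&(z<lo+5);q=t[m]
  if len(q)>5:print(lo,len(q),q.min(0).round(1),q.max(0).round(1))
E
```

```text
13.85 [589.9  13.1 240.1] [-0.55  0.26  0.54  1.56 -0.14  1.36  0.05] 39.7 [ 0.1  0.6 -2.4] jaw 2.0
-5 145 [-12.  -20.3] [17.  23.7]
0 423 [-12.  -23.8] [23.9 24. ]
5 544 [-11.8 -24. ] [23.9 23.8]
10 508 [ -9.8 -23.9] [23.9 23.9]
15 642 [-23.9 -24. ] [23.9 23.9]
20 2332 [-22.5 -23.8] [20.5 24. ]
25 232 [ -0.9 -23.9] [18.2 23.9]
30 118 [  2.2 -23.9] [10.5 23.9]
35 145 [ -9.9 -23.8] [10.6 24. ]
```

View pics/w4.png

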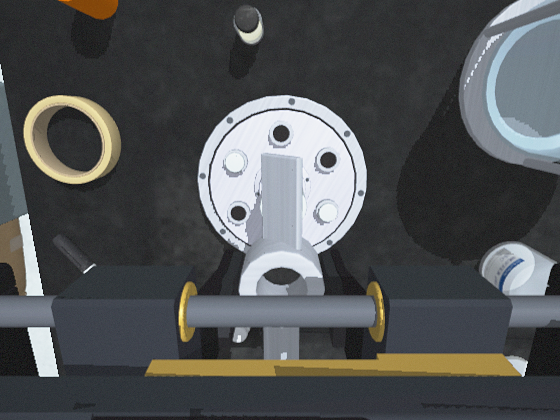

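Call:
send_rows --deltas '[{"translation": [0.1,0.4,-10],"spin": 0},{"translation": [0,0,-10],"spin": 0},{"translation": [0,0,-10],"spin": 0},{"translation": [0,0,-10],"spin": 0},{"translation": [0,0,0],"spin": 0}]'

```text
t: 14.4
ee_pos: [589.1, 14.3, 198.1]
orientation: [[-0.036, 0.999, -0.002], [0.999, 0.036, -0.001], [-0.001, -0.002, -1.0]]
force: [0.7, 0.2, -2.6]
gripper_width: 39.5
```

Call:
send_rows --deltas '[{"translation": [0,0,-10],"spin": 0},{"translation": [0,0,-10],"spin": 0},{"translation": [0,0,-10],"spin": 0},{"translation": [0,0,-10],"spin": 0},{"translation": [0,0,-8],"spin": 0},{"translation": [0,0,-4],"spin": 0},{"translation": [0,0,0],"spin": 0},{"translation": [0,0,0],"spin": 0}]'

```text
t: 15.2
ee_pos: [590.1, 14.3, 148.3]
orientation: [[-0.036, 0.999, 0.0], [0.999, 0.036, 0.0], [0.0, 0.0, -1.0]]
force: [-0.3, -1.0, -2.5]
gripper_width: 39.7
```

Call:
send_rows --deltas '[{"translation": [0,0,0],"spin": 0},{"translation": [0,0,0],"spin": 0},{"translation": [0,0,0],"spin": 0},{"translation": [0,0,0],"spin": 0},{"translation": [0,0,0],"spin": 0},{"translation": [0,0,20],"spin": 0},{"translation": [0,0,35],"spin": 0},{"translation": [0,0,40],"spin": 0},{"translation": [-8,-12,8],"spin": 0},{"translation": [-18,-30,0],"spin": 0},{"translation": [-20,-33,0],"spin": 0},{"translation": [-20,-35,0],"spin": 0},{"translation": [-20,-35,0],"spin": 0},{"translation": [-20,-35,0],"spin": 0},{"translation": [-20,-35,0],"spin": 0},{"translation": [-18,-30,0],"spin": 0},{"translation": [-11,-25,0],"spin": 0},{"translation": [0,0,0],"spin": 0},{"translation": [0,0,0],"spin": 0},{"translation": [0,0,0],"spin": 0}]' --claw 60

```text
t: 17.2
ee_pos: [435.3, -254.7, 250.8]
orientation: [[-0.037, 0.999, -0.0], [0.999, 0.037, 0.0], [0.0, -0.0, -1.0]]
force: [-0.3, 0.7, -0.3]
gripper_width: 59.6
```

```bash
python3 - <<'E'
from h import *
im,d,P=snap("wrist","w5")
print(meas("wrist",P,(435.5,-257),36,28))
im,d,P=snap("scene","s5");cv2.imwrite("pics/s5c.png",cv2.resize(im[150:360,160:440],None,fx=2.8,fy=2.8))
im,d,P=snap("top","t5");
m=(np.hypot(P[...,0]-590,P[...,1]-14)<24)&(P[...,2]>80)
print(np.histogram(P[m][:,2],range(80,230,10)))
r=np.hypot(P[...,0]-590,P[...,1]-14)
m=(r>26)&(r<62)&(P[...,2]>110)&(P[...,2]<170);q=P[m];print(len(q),q.mean(0),q.min(0),q.max(0))
q=q[:,:2]-[590,14];_,V=np.linalg.eigh(q.T@q);print(np.degrees(np.arctan2(V[1,1],V[0,1])))
E
```

```text
17.2 [ 435.3 -254.7  250.8] [-0.29  0.03  0.76  1.76 -0.02  1.36  0.51] 59.6 [-0.3  0.7 -0.3] jaw 2.1
(np.int64(667), array([281.6, 183.9]), array([ 435.1, -255.9,   36. ]), array([ 435.1, -256.3,   35.3]), array([39., 39.,  8.]), ((435.0765380859375, -256.49383544921875), 19.794940948486328))
17.25 [ 435.4 -254.6  250.9] [-0.29  0.03  0.76  1.76 -0.02  1.36  0.51] 60.1 [0.3 0.1 0.3] jaw 2.2
17.3 [ 435.4 -254.7  250.9] [-0.29  0.03  0.76  1.76 -0.02  1.36  0.51] 59.9 [-0.3  0.1 -0.1] jaw 2.2
(array([ 2,  5,  5,  2,  3, 11, 25, 78,  2,  1,  4,  4, 28,  9]), array([ 80,  90, 100, 110, 120, 130, 140, 150, 160, 170, 180, 190, 200,
       210, 220]))
140 [589.53216552  19.43818662 142.74093294] [578.69698785 -44.50784825 128.74399152] [601.21920239  73.21749696 153.8768641 ]
92.60054011968718
```

View pics/s5c.png

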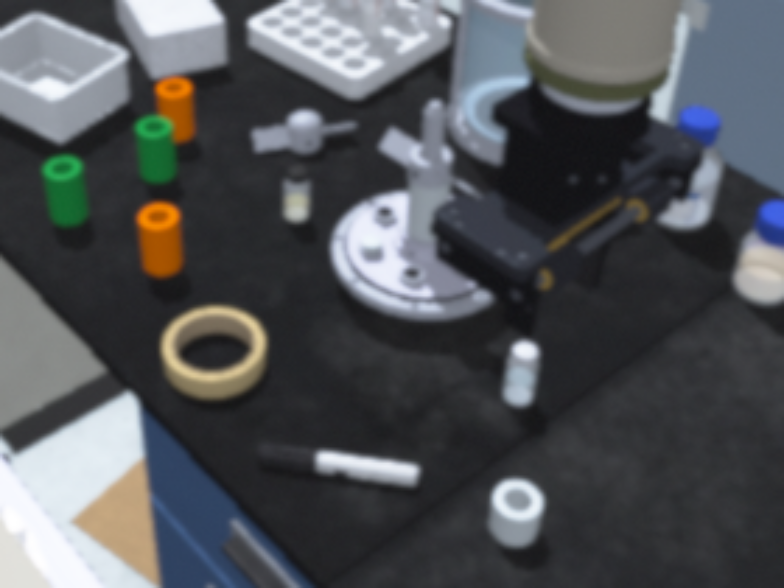

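The paddle is seated on the long sleeve, with its top at about 153 mm and its blades at about 92.6°. Now the short sleeve, at (435.1, −256.4).

Call:
send_rows --deltas '[{"translation": [-0.2,-1.7,-23],"spin": 0},{"translation": [0,0,-35],"spin": 0},{"translation": [0,0,-35],"spin": 0},{"translation": [0,0,-35],"spin": 0},{"translation": [0,0,-35],"spin": 0},{"translation": [0,0,-35],"spin": 0},{"translation": [0,0,-22],"spin": 0},{"translation": [0,0,-12],"spin": 0},{"translation": [0,0,-8],"spin": 0},{"translation": [0,0,-4],"spin": 0},{"translation": [0,0,0],"spin": 0},{"translation": [0,0,0],"spin": 0},{"translation": [0,0,0],"spin": 0}]'

```text
t: 18.65
ee_pos: [435.3, -257.5, 7.8]
orientation: [[-0.036, 0.999, 0.001], [0.999, 0.036, -0.0], [-0.0, 0.001, -1.0]]
force: [0.2, -0.5, -0.7]
gripper_width: 59.9
```

Call:
send_rows --deltas '[{"translation": [0,0,0],"spin": 0},{"translation": [0,0,0],"spin": 0},{"translation": [0,0,0],"spin": 0},{"translation": [0,0,0],"spin": 0},{"translation": [0,0,0],"spin": 0}]' --claw 30

```text
t: 19.15
ee_pos: [434.8, -257.3, 7.2]
orientation: [[-0.036, 0.999, 0.0], [0.999, 0.036, 0.0], [0.0, 0.0, -1.0]]
force: [0.1, 0.9, 2.3]
gripper_width: 39.2
```

Call:
send_rows --deltas '[{"translation": [0,0,20],"spin": 0},{"translation": [0,0,40],"spin": 0},{"translation": [0,0,40],"spin": 0},{"translation": [0,0,40],"spin": 0},{"translation": [0,0,40],"spin": 0},{"translation": [5,10,40],"spin": 0},{"translation": [15,26,15],"spin": 0},{"translation": [20,35,0],"spin": 0},{"translation": [20,35,0],"spin": 0},{"translation": [20,35,0],"spin": 0},{"translation": [20,35,0],"spin": 0},{"translation": [20,35,0],"spin": 0},{"translation": [18,30,0],"spin": 0},{"translation": [12,20,0],"spin": 0},{"translation": [5.2,9.3,0],"spin": 0},{"translation": [0,0,0],"spin": 0},{"translation": [0,0,0],"spin": 0},{"translation": [0,0,0],"spin": 0},{"translation": [0,0,0],"spin": 0},{"translation": [0,0,0],"spin": 0}]'

```text
t: 21.15
ee_pos: [589.7, 12.2, 242.3]
orientation: [[-0.035, 0.999, 0.0], [0.999, 0.035, 0.0], [0.0, 0.0, -1.0]]
force: [-0.4, -0.5, -0.0]
gripper_width: 39.3
```

```bash
python3 - <<'E'
from h import *
im,d,P=snap("wrist","w6")
s=state();R=s["orientation"][:2,:2];t=(P[...,:2]-s["ee_pos"][:2])@R
z=P[...,2]-s["ee_pos"][2]
for lo in range(0,36,4):
  m=(abs(t[...,0])<24)&(abs(t[...,1])<21)&(z>lo)&(z<lo+4);q=t[m]
  if len(q)>5:print(lo,len(q),q.min(0).round(1),q.max(0).round(1))
E
```

```text
21.15 [589.7  12.2 242.3] [-0.57  0.26  0.58  1.56 -0.15  1.36  0.05] 39.3 [-0.4 -0.5 -0. ] jaw 2.0
0 343 [-11.4 -20.8] [21.  20.9]
4 416 [-11.1 -21. ] [21.1 20.9]
8 392 [-10.7 -20.7] [21.1 21. ]
12 349 [ -8.6 -20.7] [21.1 21. ]
16 343 [ -6.1 -20.9] [21.1 21. ]
20 333 [ -4.  -20.9] [21.2 20.9]
24 467 [-17. -21.] [21.1 21. ]
28 2192 [-18.5 -20.9] [21.  20.9]
32 19 [  8.4 -20.9] [ 9.9 21. ]
```

View pics/w6.png

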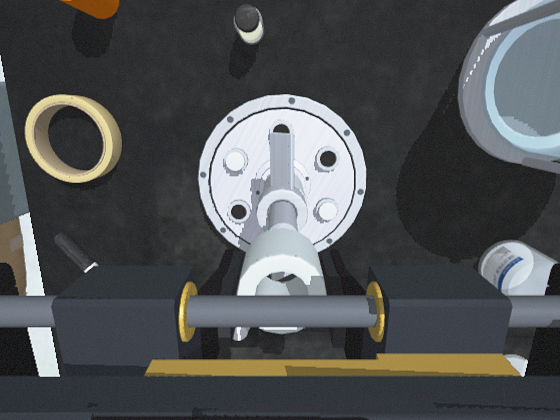

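Call:
send_rows --deltas '[{"translation": [0.2,0,-10],"spin": 0},{"translation": [0,0,-10],"spin": 0},{"translation": [0,0,-10],"spin": 0},{"translation": [0,0,-10],"spin": 0},{"translation": [0,0,0],"spin": 0}]'

```text
t: 21.7
ee_pos: [589.2, 13.0, 200.0]
orientation: [[-0.036, 0.999, -0.003], [0.999, 0.036, -0.001], [-0.0, -0.003, -1.0]]
force: [-0.5, 0.4, -1.1]
gripper_width: 39.6
```

Call:
send_rows --deltas '[{"translation": [0,0,-10],"spin": 0},{"translation": [0,0,-10],"spin": 0},{"translation": [0,0,-8],"spin": 0},{"translation": [0,0,-6],"spin": 0},{"translation": [0,0,-3],"spin": 0},{"translation": [0,0,0],"spin": 0},{"translation": [0,0,0],"spin": 0}]'

```text
t: 22.4
ee_pos: [590.3, 12.9, 165.4]
orientation: [[-0.036, 0.999, 0.001], [0.999, 0.036, 0.0], [0.0, 0.001, -1.0]]
force: [0.0, -0.8, -0.3]
gripper_width: 39.6
```

Call:
send_rows --deltas '[{"translation": [0,0,0],"spin": 0},{"translation": [0,0,0],"spin": 0},{"translation": [0,0,0],"spin": 0},{"translation": [0,0,0],"spin": 0},{"translation": [0,0,0],"spin": 0},{"translation": [0,0,20],"spin": 0},{"translation": [0,0,30],"spin": 0},{"translation": [0,0,30],"spin": 0},{"translation": [4,14,10],"spin": 0.1},{"translation": [6,30,0],"spin": 0.125},{"translation": [6,30,0],"spin": 0.125},{"translation": [6,30,0],"spin": 0.125},{"translation": [6,30,0],"spin": 0.125},{"translation": [6,30,0],"spin": 0.125},{"translation": [6,30,0],"spin": 0.125},{"translation": [6,30,0],"spin": 0.125},{"translation": [5,28,0],"spin": 0.125},{"translation": [0,0,0],"spin": 0},{"translation": [0,0,0],"spin": 0},{"translation": [0,0,0],"spin": 0}]' --claw 60

```text
t: 24.4
ee_pos: [641.4, 263.5, 255.2]
orientation: [[-0.906, 0.424, 0.0], [0.424, 0.906, -0.001], [-0.001, -0.001, -1.0]]
force: [-0.4, 0.3, 0.2]
gripper_width: 60.3
```

```bash
python3 - <<'E'
from h import *
im,d,P=snap("wrist","w7")
r=np.hypot(P[...,0]-641.3,P[...,1]-265.3)
m=(r<32)&(P[...,2]>27)&(P[...,2]<45);q=P[m];print(len(q),q.max(0),cv2.minEnclosingCircle(q[:,:2].astype(np.float32)))
m=(r>25)&(r<62)&(P[...,2]>4)&(P[...,2]<28);q=P[m][:,:2];q0=q-q.mean(0);_,V=np.linalg.eigh(q0.T@q0);print(len(q),q.mean(0),np.degrees(np.arctan2(V[1,1],V[0,1])))
im,d,P=snap("scene","s7");cv2.imwrite("pics/s7c.png",cv2.resize(im[150:360,160:440],None,fx=2.8,fy=2.8))
im,d,P=snap("top","t7");cv2.imwrite("pics/t7c.png",cv2.resize(im[140:280,150:410],None,fx=3,fy=3))
m=(np.hypot(P[...,0]-590,P[...,1]-14)<24)&(P[...,2]>80)
print(np.histogram(P[m][:,2],range(80,230,10)))
E
```

```text
24.4 [641.4 263.5 255.2] [-0.67  0.48  0.32  1.22 -0.15  1.46  0.77] 60.3 [-0.4  0.3  0.2] jaw 64.9
910 [662.56760891 285.08117532  42.91788486] ((642.6388549804688, 265.3387145996094), 20.02997589111328)
922 [639.86185855 267.06319875] 155.29765204518438
24.45 [641.4 263.4 255.4] [-0.66  0.48  0.32  1.22 -0.15  1.46  0.77] 60.3 [ 0.9 -0.6 -0.2] jaw 64.9
24.5 [641.4 263.5 255.4] [-0.66  0.48  0.32  1.22 -0.15  1.46  0.77] 59.7 [-0.3 -0.1 -0.9] jaw 64.9
(array([ 2,  4,  4,  2,  0, 14, 11,  9,  7,  6, 56, 53, 21, 15]), array([ 80,  90, 100, 110, 120, 130, 140, 150, 160, 170, 180, 190, 200,
       210, 220]))
```

View pics/s7c.png

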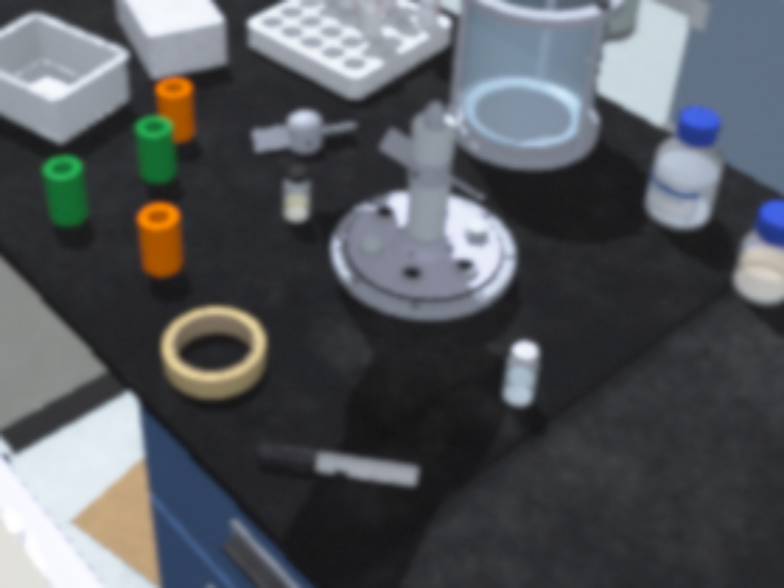

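View pics/w7.png

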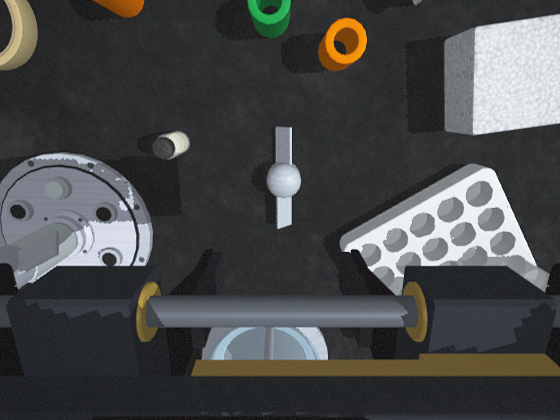

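Call:
send_rows --deltas '[{"translation": [0.6,1.5,-24],"spin": 0.007},{"translation": [0,0,-35],"spin": 0},{"translation": [0,0,-35],"spin": 0},{"translation": [0,0,-35],"spin": 0},{"translation": [0,0,-35],"spin": 0},{"translation": [0,0,-35],"spin": 0},{"translation": [0,0,-25],"spin": 0},{"translation": [0,0,-14],"spin": 0},{"translation": [0,0,-8],"spin": 0},{"translation": [0,0,-4],"spin": 0},{"translation": [0,0,0],"spin": 0},{"translation": [0,0,0],"spin": 0},{"translation": [0,0,0],"spin": 0},{"translation": [0,0,0],"spin": 0}]'

```text
t: 25.95
ee_pos: [642.1, 266.7, 5.8]
orientation: [[-0.91, 0.415, 0.001], [0.415, 0.91, 0.001], [-0.001, 0.001, -1.0]]
force: [0.8, 1.3, 0.4]
gripper_width: 60.1
```

Call:
send_rows --deltas '[{"translation": [0,-0.8,0],"spin": 0},{"translation": [0,0,0],"spin": 0},{"translation": [0,0,0],"spin": 0}]'

```text
t: 26.25
ee_pos: [641.8, 265.6, 5.1]
orientation: [[-0.91, 0.415, 0.0], [0.415, 0.91, 0.0], [-0.0, 0.0, -1.0]]
force: [-0.5, 0.4, -0.1]
gripper_width: 60.3
```

Call:
send_rows --deltas '[{"translation": [0,0,0],"spin": 0},{"translation": [0,0,0],"spin": 0},{"translation": [0,0,0],"spin": 0},{"translation": [0,0,0],"spin": 0},{"translation": [0,0,0],"spin": 0}]' --claw 30

```text
t: 26.75
ee_pos: [641.7, 265.6, 5.1]
orientation: [[-0.91, 0.415, 0.0], [0.415, 0.91, 0.0], [0.0, 0.0, -1.0]]
force: [1.0, 0.3, 0.1]
gripper_width: 39.7
```

Call:
send_rows --deltas '[{"translation": [0,0,20],"spin": 0},{"translation": [0,0,40],"spin": 0},{"translation": [0,0,40],"spin": 0},{"translation": [0,0,40],"spin": 0},{"translation": [0,0,40],"spin": 0},{"translation": [-2,-10,40],"spin": 0.05},{"translation": [-5,-25,20],"spin": 0.06},{"translation": [-7,-35,0],"spin": 0.06},{"translation": [-7,-35,0],"spin": 0.06},{"translation": [-7,-35,0],"spin": 0.06},{"translation": [-7,-35,0],"spin": 0.06},{"translation": [-7,-32,0],"spin": 0.06},{"translation": [-5,-23,0],"spin": 0.06},{"translation": [-3,-13,0],"spin": 0},{"translation": [-1.7,-8.7,0],"spin": 0},{"translation": [0,0,0],"spin": 0},{"translation": [0,0,0],"spin": 0},{"translation": [0,0,0],"spin": 0},{"translation": [0,0,0],"spin": 0},{"translation": [0,0,0],"spin": 0}]'

```text
t: 28.75
ee_pos: [590.1, 14.6, 245.0]
orientation: [[-0.999, -0.043, -0.0], [-0.043, 0.999, 0.0], [0.0, 0.0, -1.0]]
force: [-0.5, -0.2, -2.2]
gripper_width: 39.7
```

```bash
python3 - <<'E'
from h import *
im,d,P=snap("wrist","w8")
s=state();R=s["orientation"][:2,:2];t=(P[...,:2]-s["ee_pos"][:2])@R
z=P[...,2]-s["ee_pos"][2]
for lo in range(0,36,4):
  m=(abs(t[...,0])<24)&(abs(t[...,1])<21)&(z>lo)&(z<lo+4);q=t[m]
  if len(q)>5:print(lo,len(q),q.min(0).round(1),q.max(0).round(1))
E
```

```text
28.75 [590.1  14.6 245. ] [-0.39  0.25  0.34  1.54 -0.08  1.37  1.58] 39.7 [-0.5 -0.2 -2.2] jaw 92.5
0 140 [  1.5 -20.9] [23.9 21. ]
4 249 [  1.7 -20.8] [24.  20.9]
8 282 [  1.  -20.9] [23.9 20.9]
12 345 [  1.4 -20.9] [24.  20.9]
16 468 [  0.6 -21. ] [23.9 20.9]
20 365 [ -0.2 -20.9] [21.6 20.9]
24 770 [-19.5 -20.9] [18.9 21. ]
28 1304 [-19. -21.] [17.9 21. ]
32 1160 [-15.8 -21. ] [14.8 20.9]
```

View pics/w8.png

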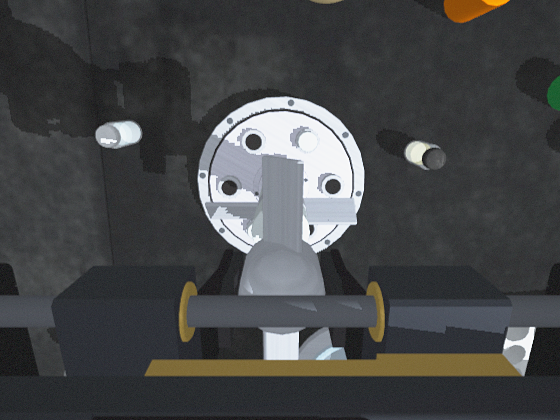

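Call:
send_rows --deltas '[{"translation": [0,-0.2,-8],"spin": 0},{"translation": [0,0,-8],"spin": 0},{"translation": [0,0,-8],"spin": 0},{"translation": [0,0,-8],"spin": 0},{"translation": [0,0,0],"spin": 0},{"translation": [0,0,0],"spin": 0}]'

```text
t: 29.4
ee_pos: [590.0, 13.7, 212.9]
orientation: [[-0.999, -0.042, -0.0], [-0.042, 0.999, 0.0], [0.0, 0.0, -1.0]]
force: [0.8, -0.4, -2.4]
gripper_width: 39.6
```

Call:
send_rows --deltas '[{"translation": [0,0,-6],"spin": 0},{"translation": [0,0,-5],"spin": 0},{"translation": [0,0,-4],"spin": 0},{"translation": [0,0,0],"spin": 0},{"translation": [0,0,0],"spin": 0},{"translation": [0,0,0],"spin": 0}]'

```text
t: 30.0
ee_pos: [590.2, 13.7, 198.3]
orientation: [[-0.999, -0.042, 0.0], [-0.042, 0.999, 0.0], [-0.0, 0.0, -1.0]]
force: [0.0, 0.2, -2.1]
gripper_width: 39.6
```

Call:
send_rows --deltas '[{"translation": [0,0,-2],"spin": 0},{"translation": [0,0,0],"spin": 0},{"translation": [0,0,0],"spin": 0}]'

```text
t: 30.3
ee_pos: [590.0, 13.7, 196.0]
orientation: [[-0.999, -0.042, -0.0], [-0.042, 0.999, 0.0], [0.0, 0.0, -1.0]]
force: [0.1, 0.4, -2.1]
gripper_width: 39.4
```

Call:
send_rows --deltas '[{"translation": [0,0,0],"spin": 0},{"translation": [0,0,0],"spin": 0},{"translation": [0,0,0],"spin": 0},{"translation": [0,0,0],"spin": 0},{"translation": [0,0,0],"spin": 0},{"translation": [0,0,15],"spin": 0},{"translation": [0,0,30],"spin": 0},{"translation": [0,0,30],"spin": 0},{"translation": [0,0,20],"spin": 0},{"translation": [0,25,0],"spin": 0},{"translation": [-10,35,0],"spin": 0},{"translation": [-10,35,0],"spin": 0},{"translation": [-10,35,0],"spin": 0},{"translation": [-10,35,0],"spin": 0},{"translation": [-10,35,0],"spin": 0},{"translation": [0,0,0],"spin": 0},{"translation": [0,0,0],"spin": 0},{"translation": [0,0,0],"spin": 0}]' --claw 60

```text
t: 32.1
ee_pos: [540.6, 212.6, 291.8]
orientation: [[-0.999, -0.041, 0.001], [-0.041, 0.999, -0.0], [-0.001, -0.0, -1.0]]
force: [-0.1, -0.2, -0.0]
gripper_width: 60.0
```

```bash
python3 - <<'E'
from h import *
im,d,P=snap("scene","s9");cv2.imwrite("pics/s9c.png",cv2.resize(im[150:360,160:440],None,fx=2.8,fy=2.8))
im,d,P=snap("top","t9");cv2.imwrite("pics/t9c.png",cv2.resize(im[140:280,150:410],None,fx=3,fy=3))
r=np.hypot(P[...,0]-590,P[...,1]-14)
m=(r<26)&(P[...,2]>200);q=P[m];print(np.histogram(q[:,2],range(200,240,4)),(q.min(0)+q.max(0))/2)
for lo,hi in((190,218),(126,154)):
  m=(r>26)&(r<64)&(P[...,2]>lo)&(P[...,2]<hi);q=P[m][:,:2];q0=q-[590,14];_,V=np.linalg.eigh(q0.T@q0);print(len(q),P[m].mean(0),np.degrees(np.arctan2(V[1,1],V[0,1])))
for n,c in(("vA",(551.6,168.6)),("vB",(543.6,-160.3))): print(n,meas("top",P,c,60,25,8))
E
```

```text
32.1 [540.6 212.6 291.8] [-0.63  0.2   0.21  1.48 -0.04  1.46  1.19] 60.0 [-0.1 -0.2 -0. ] jaw 92.3
32.15 [540.6 212.3 291.7] [-0.63  0.2   0.21  1.48 -0.04  1.46  1.19] 59.9 [ 1.  -0.2  0.4] jaw 92.3
(array([ 4,  7, 10,  8, 11, 33, 55, 48,  6]), array([200, 204, 208, 212, 216, 220, 224, 228, 232, 236])) [589.61394665  14.07379855 217.62907327]
160 [593.13342355  14.81837372 206.59189776] -177.51574412233253
142 [589.52355044  19.78459893 142.26669463] 92.61824634013882
vA None
vB (np.int64(40), array([348. , 200.8]), array([ 543.9, -160.5,   60. ]), array([ 543.5, -160.8,   60.5]), array([20., 20.,  9.]), ((544.0244750976562, -160.47979736328125), 10.800414085388184))
```

View pics/s9c.png

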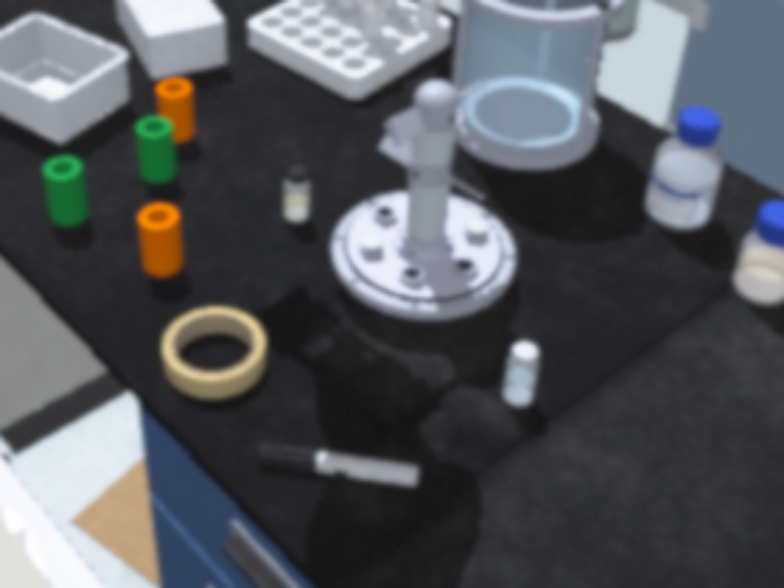

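View pics/t9c.png

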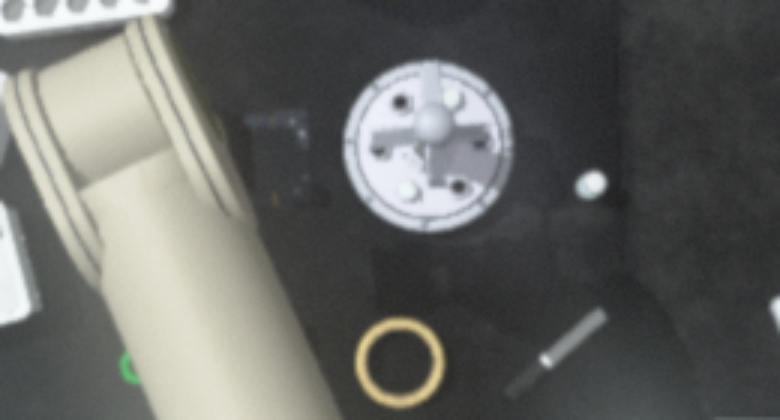

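The stack is complete. The dome top is at about 230–232 mm, where 230 is expected. The blades are at 182.5° and 92.6°, so about 90° apart. The vials are standing and the arm is clear, so I'm handing in.

```bash
python3 -c "
from bench import *
print(sign_off())"
```

```text
the job is handed in; nothing more can be done
None
```

The stirrer is built on the shaft in the order asked: long sleeve, open-hub paddle, short sleeve, then the dome-capped paddle. I handed it in at about 32 s; the sign-off gives no verdict.

- **Parts home:** camera depth put the part tops at about 126, 153, 190 and 230 mm above the bench, where 126, 154, 190 and 230 are expected. The dome centre measured at (589.6, 14.1) against the shaft axis at (590.0, 13.9).
- **Blades:** the two paddles measured about 90° apart (182.5° and 92.6°).
- **Vials:** the white-capped vial measured within 1 mm of where it began. The arm hid the black-capped vial from the top camera at the end, so I couldn't measure it. In the scene camera it stands upright at the same pixels as at the start.
- **Corrected on the way:** my first estimate of the open paddle's centre was about 9 mm off, because the blades confused the measurement. I caught this from its hub circle and corrected it before gripping.
- **Arm:** forces on the tool in the move reports stayed at or below about 6 N, and the arm was clear of everything when I handed in.

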